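# Close the sliding jig past its spring plunger

## Task

Trap the cut piece in the sliding jig: with a fingertip press the steel spring plunger down through the plate's window, and keep it down while you push the plate towards the wooden end stop, so that the plate slides over the plunger and shoves the piece along, until the plunger springs up in the plate's second window and locks it. Do not force anything, do not touch the cut piece yourself or lift it, and leave the other things round the jig where they are; take the hand away at the end.

Things in the scene. Friction and masses are not known exactly. Their poses are not given: they have to be found in the camera images.
- jig: a holding jig fixed to the bench: plywood bed 124 x 314 x 20 mm, an aluminium rail along each long side, a wooden end stop. Origin on the bench under the middle of the spring plunger; +y runs along the rails towards the end stop (the way the plate is pushed), z up. Bed top 20 mm above the bench, from y = -128 to +186 mm; rails' top at 36 mm, the gap between them x = -35 to +35 mm
- end_stop (a point): the middle of the end stop's inner face (towards the plunger), 168 mm along +y from the jig's origin, 28 mm above the bench; the stop is 70 mm wide, its top 44 mm above the bench
- plunger (a joint): how far the spring plunger is pressed, in m: 0 fully up, 0.016 flush with the bed. It must be pressed 0.0145 or more for the plate to pass over it; then the plate itself keeps it down until window 2 arrives. The spring takes about 2 N to start and 5 N at flush; released and uncovered it comes up by itself, nothing latches it down
- plunger_top (a point): the middle of the plunger's flat steel top, which is 30 mm across the jig and 44 mm along it. Fully up it is 36 mm above the bench, 6 mm above the plate's top; it moves straight down
- slide_plate: an aluminium plate 80 mm wide, 170 mm long, top 30 mm and underside 22 mm above the bench (2 mm runners), which slides along the jig's y under the rails' lips and cannot be lifted out. Origin on the bed, mid window 1; axes as the jig's; front end 55 mm along +y. At the start the plunger stands up in window 1 and blocks it (3 mm play either way). Pushing it takes up to about 10 N
- window_1 (a point): the middle of window 1 of the plate, the one nearer the end stop, at the height of the plate's top (30 mm above the bench). Both windows go right through and are 44 mm across and 50 mm along; a fingertip standing in window 1 can push the plate by that window's edge nearest the end stop
- window_2 (a point): the middle of window 2, 75 mm behind window 1 (along -y of the plate), at the height of the plate's top. When it comes over the plunger (within 3 mm), the plunger springs up in it and locks the plate
- cut_piece: the work piece: a white-faced chipboard piece 34 x 58 x 16 mm lying loose on the jig's bed between the plate's front end and the end stop, long side across the jig; origin in the middle of its underside
- offcut_small: bystander: a 40 x 45 x 19 mm white-faced chipboard offcut on the bench to the left of the jig, looking towards the end stop; origin in the middle of its underside
- offcut_long: bystander: a 30 x 90 x 16 mm white-faced chipboard offcut on the bench to the left of the jig, looking towards the end stop; origin in the middle of its underside
- tenon_a: bystander: a 48 x 25 x 10 mm beech loose tenon on the bench to the left of the jig, looking towards the end stop; origin in the middle of its underside
- tenon_b: bystander: a 48 x 25 x 10 mm beech loose tenon on the bench to the right of the jig, looking towards the end stop; origin in the middle of its underside
- bits: bystander: a 55 x 90 x 17 mm shut bit case, orange and black, on the bench to the right of the jig, looking towards the end stop; origin in the middle of its underside
- flange: bystander: a 58 mm wide, 9 mm thick steel flange ring on the bench to the left of the jig, looking towards the end stop; origin in the middle of its underside
Mind the look-alikes: they are no part of the job. Several things have the shape of the slide_plate; the one meant has the colours described above. What is shaped like the cut_piece but orange is not meant.

How it is judged:
By the outcome, as a careful person would: the job done as asked, in the order asked, and still so for the second after the job is handed in, with the robot touching nothing.
It also fails if it takes over 42 s, if anything falls off the work surface, if the arm or the gripper's body presses on something with over 40 N, if the wrist force passes 120 N, or if a joint passes its speed limit or range.

## Robot

A 7-joint arm with a two-finger parallel gripper is mounted at the origin on a cart in front of the work surface, level with it; the furniture and walls round the work are solid. World frame = base frame: x ahead of the robot, y to its left, z up, the work surface at z = 0. Lengths are in m, angles in rad, forces in N, time in s.
With the tool pointing down it reaches from about 0.35 to 0.9 m from the base axis. Payload 19.9 kg.
Tool frame: the origin (TCP) lies between the finger pads; the fingertips stand 17 mm ahead of it and the grasp point (between the pads) lies 2 mm behind it; z points along the fingers, y is the line along which they close (so a half turn about z gives the same grasp; the last joint's range is limited). The gripper opens to 94 mm and grips with 3 to 60 N. Pads are 16 mm wide; open, the fingers measure 119 mm over their backs; the gripper's body (75 mm by 177 mm) begins 78 mm behind the grasp point.
Start: joints at [1.2, 0.417, -0.01, 1.614, 0.005, 1.111, -0.053], TCP at [0.202, -0.591, 0.222] pointing down, gripper open.
Joint ranges: [-2.81, 2.81], [-0.39, 2.02], [-1.27, 1.25], [0.06, 2.57], [-1.19, 4.33], [0.19, 2], [-2.82, 2.82]. Speed limits (rad/s): [1.89, 1.89, 2.39, 2.39, 3.01, 3.01, 3.01].

## Interface

Orientations are given as a unit quaternion [w, x, y, z].
In Python, from bench import bot gives the robot as it stands.
- The arm moves only by the tool move_arm, never from a script. Its argument "rows" is a list of rows, each an object with "rotation": the turn, a rotation vector about the tool's x, y, z in degrees, a list of three; "linear": the shift along the tool's x, y, z in m, a list of three; "claw": the opening, from 0 (shut) to 1 (fully open). A call has 1 to 20 rows; each row shifts and turns the commanded pose from where the row before left it, along the tool's axes as they then stand; what a row does not reach is not made up. A row lasts 1/12 s, in which the tool goes at most 41.7 mm and 7.16 degrees, less where a joint would pass 70% of its speed; a pose out of reach is approached as far as the arm can. A call is refused whole if a number of a shift passes 0.0417 or a number of a turn 7.16, either way. A call with a gripper value outside its range is refused whole. The fingers move at their own pace and stop on an object; "squeeze" is the grip in N (left out, the last holds). Time passes only in rows, so rows that do not move let the fingers close. It gives the time, the measured TCP pose, the force, the opening and the grip force at its end, in the units of the state.
- bot.get_state(): the state, without advancing time (a new reading comes with each control period).
- bot.read_camera(name): name is "scene" or "side" or "wrist"; returns a dict with "color" (384x512x3 uint8, red, green, blue), "fx", "fy", "cx", "cy" (pixels), "R" (3x3) and "t" (3): a world point X has camera coordinates R X + t; the wrist camera has in their place "hand_eye" (4x4, takes a point from camera to tool coordinates, whose origin is the TCP and whose axes are the flange's). Camera axes: x right, y down, z forward; pixel columns grow to the right and rows downward; lengths in m; the calibration is good to about 2 mm. A picture is of the moment at which its call begins: read the wrist's pose just before it. There is no depth.
- bot.sign_off(): hands the job in; it is judged then, once.
Trained networks look in a picture, given as the dict that the camera call returned (one of the last four; its "shot" number tells which), for a name from the list of things; names that differ only in an ending like _2 or _b are one class to them, and where a whole thing is asked for, a point or a joint stands for the part that bears it (a point fixed in the world has none). Each returns a list of dicts, best first, with "score" (0 to 1); they miss things now and then, are a little off and sometimes report something else, mostly with a low value. They report only what shows in the picture. A call takes as long as a camera call. They do not tell look-alikes from the thing itself.
- bot.spot_in(picture, label): "rect" ([left, top, right, bottom] in pixels, round what is visible of it).
- bot.trace(picture, label): "region" (384x512 bool, what is visible of it) and "rect" ([left, top, right, bottom] in pixels, round what is visible of it).
- bot.landmark_of(picture, label): "uv" ([column, row] in pixels: a listed point, or the origin of a listed thing).
The state is a dict: "clock": time; "joint_pos": joint angles; "qd": joint speeds; "joint_efforts": joint torques, N m; "tcp_pos": TCP position; "eef_rot": TCP orientation; "wrist_force": force on the tool from outside, world axes, zero at the start; "moment": the same for the moment, N m; "opening": opening from 0.0 (shut) to 1.0 (fully open); "gripper_force": force on a finger pad.
Only numpy, scipy, OpenCV 4.12 (cv2) and the standard library are available. Lean on these libraries where they do the work, as an engineer would, in place of code of your own. Each camera call takes 0.05 s, during which the arm holds its last target. There are 200 camera calls.

## Working session

There is one attempt and no reset: what is moved stays moved. The work goes in short steps, Python scripts to look and compute and a tool call to move; the robot and the scene stay as the last step left them, time stands still between calls to the robot, and variables do not carry over. Pictures are saved under pics/ and viewed, at most 10 in all, crops included, and the job is handed in when it is done.

Besides the shell and the picture viewer there is one more tool, called by a JSON object that holds its "name" and its "arguments", one argument or row to a line. move_arm: Moves the arm, as the interface text tells. Its arguments: {"type":"object","properties":{"rows":{"type":"array"},"squeeze":{"type":"number"}},"required":["rows"]}

```bash
ls; mkdir -p pics
cat > h.py <<'E'
import numpy as np,cv2
from bench import bot
def ray(p,uv,z):
    R=np.array(p["R"]);t=np.array(p["t"])
    d=R.T@np.array([(uv[0]-p["cx"])/p["fx"],(uv[1]-p["cy"])/p["fy"],1]);c=-R.T@t
    return c+d*(z-c[2])/d[2]
def save(p,n): cv2.imwrite("pics/"+n,cv2.cvtColor(p["color"],cv2.COLOR_RGB2BGR))
E
python3 - <<'E'
from h import *
s=bot.get_state();print(s)
Z=dict(plunger_top=.036,window_1=.03,window_2=.03,end_stop=.028,cut_piece=.02,jig=0,slide_plate=.02,bits=0,flange=0)
ims=[]
for n in("scene","side"):
    p=bot.read_camera(n);ims.append(p["color"])
    for k,z in Z.items():
        for r in bot.landmark_of(p,k)[:3]: print(n,k,np.round(r["uv"],1),round(r["score"],2),np.round(ray(p,r["uv"],z),4))
save(dict(color=np.vstack(ims)[:, :]),"a.png")
im=cv2.imread("pics/a.png");cv2.imwrite("pics/sc.png",im[:384]);cv2.imwrite("pics/si.png",im[384:])
E
```

```text
pics
{'clock': 0.0, 'joint_pos': array([ 1.19947052,  0.41798333, -0.01031153,  1.61417906,  0.00469687,
        1.11070631, -0.0529776 ]), 'qd': array([-0.00106093, -0.00063514, -0.00191662,  0.00217036, -0.00146959,
        0.00017354, -0.00074257]), 'joint_efforts': array([ 2.64903283e-03, -8.51245308e+01,  6.40339851e-01, -4.25991654e+01,
       -4.88274358e-02,  1.85819843e-02,  9.22537379e-05]), 'tcp_pos': array([ 0.20230019, -0.59096838,  0.22181735]), 'eef_rot': array([-6.08991761e-04,  9.86429421e-01,  1.64184670e-01, -1.45223525e-04]), 'wrist_force': array([-0.48540996, -0.14014634, -0.54940497]), 'moment': array([ 0.00422255, -0.02779023,  0.00569418]), 'gripper_force': 0.0, 'opening': 1.0009302886081781}
scene plunger_top [281.5 222.4] 0.79 [0.4426 0.3366 0.036 ]
scene plunger_top [273.3 284.8] 0.39 [0.3556 0.4738 0.036 ]
scene window_1 [308.1 244.2] 0.93 [0.3661 0.3456 0.03  ]
scene window_1 [199.3 163. ] 0.85 [0.7424 0.3005 0.03  ]
scene window_1 [280.6 229.1] 0.64 [0.4351 0.349  0.03  ]
scene window_2 [308.1 244.2] 0.93 [0.3661 0.3456 0.03  ]
scene window_2 [199.3 163.
[... 1054 characters left out ...]
233.8 191.7] 0.59 [0.5185 0.3836 0.028 ]
side end_stop [249.8 205.2] 0.23 [0.5367 0.3236 0.028 ]
side cut_piece [328.4 240.5] 0.84 [0.6501 0.1771 0.02  ]
side cut_piece [248.2 208.2] 0.76 [0.5337 0.325  0.02  ]
side jig [202.3 219.6] 0.98 [0.437  0.3395 0.    ]
side jig [204.4 212.7] 0.32 [0.4467 0.3627 0.    ]
side slide_plate [344.2 205.6] 0.74 [0.7352 0.2758 0.02  ]
side slide_plate [200.3 214.5] 0.6 [0.4319 0.3312 0.02  ]
side slide_plate [202.  221.8] 0.19 [0.4299 0.3055 0.02  ]
side bits [156.5 266.5] 0.85 [0.3257 0.2214 0.    ]
side bits [209.9 252.4] 0.34 [0.4282 0.2318 0.    ]
side flange [267.5 181.5] 0.51 [0.6202 0.4464 0.    ]
side flange [206.  190.1] 0.39 [0.47   0.4501 0.    ]
```

View pics/sc.png

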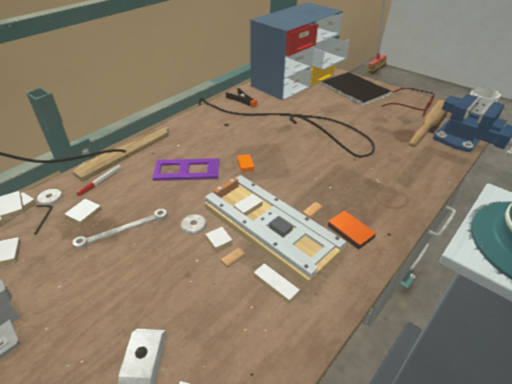

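View pics/si.png

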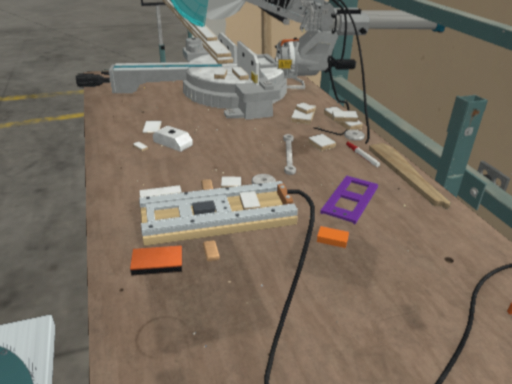

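Candidates, in scene pixels. Plate: aluminium one in the jig at (280,226), purple look-alike at (187,168). Cut piece: white one in the jig at (248,206), orange block at (245,162), loose white offcuts at (219,237) and (277,282). I choose the aluminium plate and the white piece inside the jig. One close crop will confirm that, and I'll also check obstacles on the transit.

Run:
```python
from h import *
p=bot.read_camera("scene")
c=p["color"][165:285,190:360];save(dict(color=cv2.resize(c,None,fx=4.5,fy=4.5,interpolation=cv2.INTER_CUBIC)),"crop.png")
for n,uv in dict(vise=(460,145),viseback=(500,140),handle=(412,140),glassbase=(430,110),edge=(480,160),robotbase=(450,270)).items(): print(n,ray(p,uv,0).round(3))
print(bot.read_camera("wrist")["hand_eye"])
```

```text
vise [ 0.261 -0.288  0.   ]
viseback [ 0.18  -0.394  0.   ]
handle [ 0.379 -0.221  0.   ]
glassbase [ 0.409 -0.437  0.   ]
edge [ 0.193 -0.248  0.   ]
robotbase [0.122 0.19  0.   ]
[[-2.23052011e-04 -9.61466273e-01 -2.74922819e-01  8.01827965e-02]
 [ 9.99999975e-01 -2.13617016e-04 -6.42596687e-05  6.89076181e-04]
 [ 3.05531190e-06 -2.74922826e-01  9.61466297e-01 -1.61768959e-01]
 [ 0.00000000e+00  0.00000000e+00  0.00000000e+00  1.00000000e+00]]
```

View pics/crop.png

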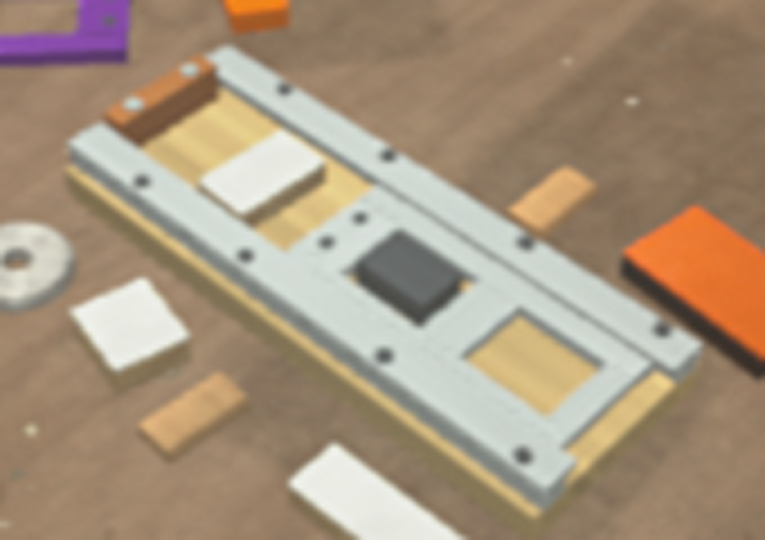

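The crop shows the aluminium plate with the dark plunger standing in window 1 at crop (410,275) and window 2 at (533,360). The white piece lies in front at (263,172) and the wooden stop is at (165,95). I raise the hand to clear the vise, turn it, and go across.

{"name": "move_arm", "arguments": {
  "rows": [
    {"rotation":[0,0,0],"linear":[0,0,-0.04],"claw":0},
    {"rotation":[0,0,7],"linear":[0.01,0,-0.035],"claw":0},
    {"rotation":[0,0,7],"linear":[0.025,0,-0.03],"claw":0},
    {"rotation":[0,0,7],"linear":[0.025,-0.01,-0.03],"claw":0},
    {"rotation":[0,0,0],"linear":[0.02,-0.03,0],"claw":0},
    {"rotation":[0,0,0],"linear":[0.015,-0.037,0],"claw":0},
    {"rotation":[0,0,0],"linear":[0.015,-0.037,0],"claw":0},
    {"rotation":[0,0,0],"linear":[0.015,-0.037,0],"claw":0},
    {"rotation":[0,0,0],"linear":[0.015,-0.037,0],"claw":0},
    {"rotation":[0,0,0],"linear":[0.015,-0.037,0],"claw":0},
    {"rotation":[0,0,0],"linear":[0.015,-0.037,0],"claw":0},
    {"rotation":[0,0,0],"linear":[0.015,-0.037,0],"claw":0},
    {"rotation":[0,0,0],"linear":[0.015,-0.037,0],"claw":0}
  ]
}}

```text
clock: 2.18
tcp_pos: [0.4126, -0.2483, 0.3577]
eef_rot: [0.0, 1.0, -0.018, 0.0]
wrist_force: [1.8, -0.6, -0.2]
opening: 0.112
gripper_force: 0.0
```

{"name": "move_arm", "arguments": {
  "rows": [
    {"rotation":[0,0,0],"linear":[0,-0.039,0],"claw":0},
    {"rotation":[0,0,0],"linear":[0,-0.039,0],"claw":0},
    {"rotation":[0,0,0],"linear":[0,-0.039,0],"claw":0},
    {"rotation":[0,0,0],"linear":[0,-0.039,0],"claw":0},
    {"rotation":[0,0,0],"linear":[0,-0.039,0],"claw":0},
    {"rotation":[0,0,0],"linear":[0,-0.039,0],"claw":0},
    {"rotation":[0,0,0],"linear":[0,-0.039,0],"claw":0},
    {"rotation":[0,0,0],"linear":[0,-0.039,0],"claw":0},
    {"rotation":[0,0,0],"linear":[0,-0.039,0],"claw":0},
    {"rotation":[0,0,0],"linear":[0,-0.039,0.01],"claw":0},
    {"rotation":[0,0,0],"linear":[0,-0.039,0.02],"claw":0},
    {"rotation":[0,0,0],"linear":[0,-0.039,0.02],"claw":0},
    {"rotation":[0,0,0],"linear":[0,-0.039,0.02],"claw":0},
    {"rotation":[0,0,0],"linear":[0,-0.039,0.02],"claw":0},
    {"rotation":[0,0,0],"linear":[0,-0.03,0.02],"claw":0},
    {"rotation":[0,0,0],"linear":[0,0,0],"claw":0},
    {"rotation":[0,0,0],"linear":[0,0,0],"claw":0}
  ]
}}

```text
clock: 3.6
tcp_pos: [0.4321, 0.3189, 0.2502]
eef_rot: [0.0, 1.0, -0.017, -0.001]
wrist_force: [0.1, -0.1, -0.1]
opening: 0.0
gripper_force: 0.0
```

```bash
cat >> h.py <<'E'
from scipy.spatial.transform import Rotation as Ro
def wrist():
    s=bot.get_state();p=bot.read_camera("wrist")
    q=np.array(s["eef_rot"]);T=np.eye(4);T[:3,:3]=Ro.from_quat(q[[1,2,3,0]]).as_matrix();T[:3,3]=s["tcp_pos"]
    E=np.linalg.inv(T@np.array(p["hand_eye"]));p=dict(p);p["R"]=E[:3,:3];p["t"]=E[:3,3];return s,p
E
python3 - <<'E'
from h import *
s,p=wrist();print(s["tcp_pos"],s["eef_rot"],s["wrist_force"],s["opening"],s["clock"])
Z=dict(plunger_top=.036,window_1=.03,window_2=.03,end_stop=.028,cut_piece=.02,jig=0,slide_plate=.02)
for k,z in Z.items():
    for r in bot.landmark_of(p,k)[:2]: print(k,np.round(r["uv"],1),round(r["score"],2),np.round(ray(p,r["uv"],z),4))
save(p,"w1.png")
E
```

```text
[0.43213785 0.31890567 0.25021965] [ 3.38360288e-05  9.99855631e-01 -1.69331569e-02 -1.40892539e-03] [ 0.08919875 -0.14163986 -0.12884137] 0.00043351115465215667 3.6
plunger_top [241.7 163.7] 0.95 [0.4447 0.3422 0.036 ]
plunger_top [175.7 211.7] 0.36 [0.3786 0.44   0.036 ]
end_stop [245.8  26.1] 0.74 [0.6127 0.3289 0.028 ]
cut_piece [240.5  90.1] 0.81 [0.54   0.3398 0.02  ]
jig [245.  163.3] 0.74 [0.4386 0.3398 0.    ]
jig [318.5 165.4] 0.31 [0.4317 0.2303 0.    ]
```

View pics/w1.png

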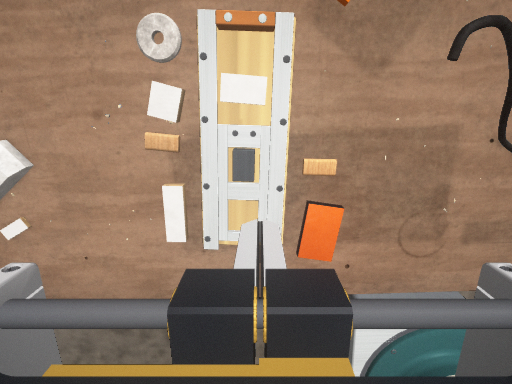

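The wrist view shows the jig running up the picture: end stop (246,20), cut piece (243,89), plunger (243,165), window 2 (243,215) partly behind the fingers. Rail screw pairs are at rows 57, 121 and 187.

Run:
```python
from h import *
s,p=wrist()
g=cv2.cvtColor(p["color"],cv2.COLOR_RGB2HSV)
for uv in [(203,56),(205,121),(206,186),(287,58),(283,121),(280,187)]: print(uv,ray(p,uv,.036).round(4))
m=((g[...,2]<110)&(g[...,1]<80)).astype(np.uint8)[140:192,222:262]
ys,xs=np.nonzero(m);print("plunger rect",xs.min()+222,xs.max()+222,ys.min()+140,ys.max()+140)
c=cv2.minAreaRect(np.c_[xs+222,ys+140].astype(np.float32));print(c,ray(p,c[0],.036))
```

```text
(203, 56) [0.5828 0.3807 0.036 ]
(205, 121) [0.5051 0.3854 0.036 ]
(206, 186) [0.4172 0.3921 0.036 ]
(287, 58) [0.5766 0.2772 0.036 ]
(283, 121) [0.5012 0.2832 0.036 ]
(280, 187) [0.4118 0.2888 0.036 ]
plunger rect 232 252 150 182
((242.0, 166.0), (32.0, 20.0), 90.0) [0.44352083 0.34025031 0.036     ]
```

{"name": "move_arm", "arguments": {
  "rows": [
    {"rotation":[0,0,1.9],"linear":[0,0,0],"claw":0},
    {"rotation":[0,0,0],"linear":[0.0146,-0.0208,0.02],"claw":0},
    {"rotation":[0,0,0],"linear":[0,0,0.04],"claw":0},
    {"rotation":[0,0,0],"linear":[0,0,0.04],"claw":0},
    {"rotation":[0,0,0],"linear":[0,0,0.04],"claw":0},
    {"rotation":[0,0,0],"linear":[0,0,0.03],"claw":0},
    {"rotation":[0,0,0],"linear":[0,0,0.015],"claw":0},
    {"rotation":[0,0,0],"linear":[0,0,0],"claw":0},
    {"rotation":[0,0,0],"linear":[0,0,0],"claw":0}
  ]
}}

```text
clock: 4.8
tcp_pos: [0.449, 0.3375, 0.0666]
eef_rot: [0.0, 0.999, -0.035, -0.0]
wrist_force: [0.2, 0.8, 0.3]
opening: 0.006
gripper_force: 0.0
```

Run:
```python
from h import *
s,p=wrist();print(s["tcp_pos"],s["eef_rot"],s["wrist_force"],s["clock"])
a=bot.read_camera("scene")["color"][185:265,240:340];b=bot.read_camera("side")["color"][165:245,160:260]
save(dict(color=np.hstack([cv2.resize(i,(400,320),interpolation=cv2.INTER_CUBIC) for i in(a,b)])),"c2.png")
```

```text
[0.44904911 0.33749994 0.06659501] [ 9.74671453e-05  9.99390477e-01 -3.49075633e-02 -3.55019797e-04] [0.21362347 0.83568373 0.31612217] 4.8
```

View pics/c2.png

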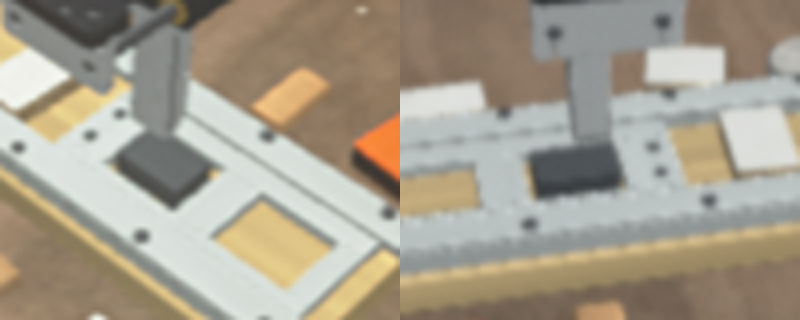

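The finger stands over the plunger, slightly towards the stop: scene crop (158,135) above the plunger at (160,160), side crop (592,138) over (575,160). I press down gently.

{"name": "move_arm", "arguments": {
  "rows": [
    {"rotation":[0,0,0],"linear":[0,-0.001,0.01],"claw":0},
    {"rotation":[0,0,0],"linear":[0,0,0.006],"claw":0},
    {"rotation":[0,0,0],"linear":[0,0,0.004],"claw":0},
    {"rotation":[0,0,0],"linear":[0,0,0.003],"claw":0},
    {"rotation":[0,0,0],"linear":[0,0,0.002],"claw":0},
    {"rotation":[0,0,0],"linear":[0,0,0],"claw":0},
    {"rotation":[0,0,0],"linear":[0,0,0],"claw":0}
  ]
}}

```text
clock: 5.53
tcp_pos: [0.4494, 0.3385, 0.0415]
eef_rot: [-0.0, 0.999, -0.035, 0.0]
wrist_force: [2.2, -1.3, 3.8]
opening: 0.006
gripper_force: 1.9
```

{"name": "move_arm", "arguments": {
  "rows": [
    {"rotation":[0,0,0],"linear":[0,0,0.002],"claw":0},
    {"rotation":[0,0,0],"linear":[0,0,0.0017],"claw":0},
    {"rotation":[0,0,0],"linear":[0,0,0],"claw":0},
    {"rotation":[0,0,0],"linear":[0,0,0],"claw":0}
  ]
}}

```text
clock: 5.87
tcp_pos: [0.4493, 0.3385, 0.0377]
eef_rot: [-0.0, 0.999, -0.035, 0.0]
wrist_force: [2.9, -0.4, 5.1]
opening: 0.003
gripper_force: 2.3
```

{"name": "move_arm", "arguments": {
  "rows": [
    {"rotation":[0,0,0],"linear":[0.002,0,0],"claw":0},
    {"rotation":[0,0,0],"linear":[0.002,0,0],"claw":0},
    {"rotation":[0,0,0],"linear":[0.002,0,0],"claw":0},
    {"rotation":[0,0,0],"linear":[0.002,0,0],"claw":0},
    {"rotation":[0,0,0],"linear":[0.001,0,0],"claw":0},
    {"rotation":[0,0,0],"linear":[0,0,0],"claw":0}
  ]
}}

```text
clock: 6.37
tcp_pos: [0.458, 0.3379, 0.0376]
eef_rot: [0.0, 0.999, -0.035, -0.0]
wrist_force: [-3.2, -0.4, 4.3]
opening: 0.001
gripper_force: 3.0
```

{"name": "move_arm", "arguments": {
  "rows": [
    {"rotation":[0,0,0],"linear":[0.001,0,0],"claw":0},
    {"rotation":[0,0,0],"linear":[0.001,0,0],"claw":0},
    {"rotation":[0,0,0],"linear":[0.001,0,0],"claw":0},
    {"rotation":[0,0,0],"linear":[0.001,0,0],"claw":0}
  ]
}}

```text
clock: 6.7
tcp_pos: [0.4616, 0.3377, 0.0376]
eef_rot: [0.0, 0.999, -0.035, -0.001]
wrist_force: [-5.9, 0.5, 4.5]
opening: 0.002
gripper_force: 3.7
```

{"name": "move_arm", "arguments": {
  "rows": [
    {"rotation":[0,0,0],"linear":[0.001,0,0],"claw":0},
    {"rotation":[0,0,0],"linear":[0.001,0,0],"claw":0},
    {"rotation":[0,0,0],"linear":[0.001,0,0],"claw":0}
  ]
}}

```text
clock: 6.95
tcp_pos: [0.4646, 0.3375, 0.0376]
eef_rot: [0.0, 0.999, -0.035, -0.001]
wrist_force: [-6.0, 1.2, 6.3]
opening: 0.002
gripper_force: 3.8
```

{"name": "move_arm", "arguments": {
  "rows": [
    {"rotation":[0,0,0],"linear":[0.0015,0,0],"claw":0},
    {"rotation":[0,0,0],"linear":[0.0015,0,0],"claw":0},
    {"rotation":[0,0,0],"linear":[0.0015,0,0],"claw":0},
    {"rotation":[0,0,0],"linear":[0,0,0],"claw":0}
  ]
}}

```text
clock: 7.28
tcp_pos: [0.4694, 0.3371, 0.0376]
eef_rot: [0.0, 0.999, -0.035, -0.0]
wrist_force: [-3.8, 0.0, 5.5]
opening: 0.005
gripper_force: 2.9
```

Run:
```python
from h import *
s=bot.get_state();print(s["tcp_pos"],s["wrist_force"],s["clock"])
a=bot.read_camera("scene")["color"][185:265,240:340];b=bot.read_camera("side")["color"][165:245,160:260]
save(dict(color=np.hstack([cv2.resize(i,(400,320),interpolation=cv2.INTER_CUBIC) for i in(a,b)])),"c3.png")
```

```text
[0.46940327 0.33714392 0.03760231] [-3.82688456  0.01663195  5.47513736] 7.2833
```

View pics/c3.png

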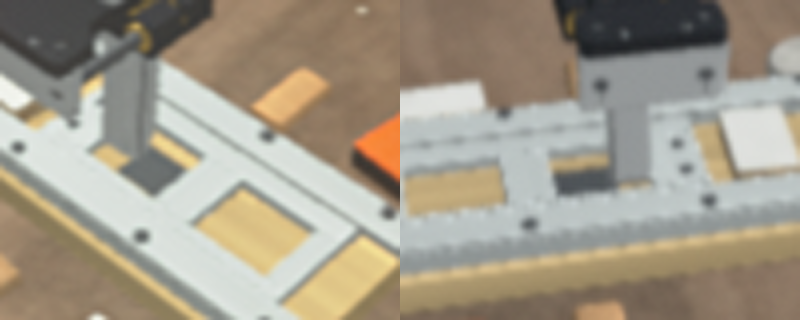

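The plate has slid about 10 mm over the flush plunger (side crop (580,182)), and the finger is at the window's front edge. I keep pushing.

{"name": "move_arm", "arguments": {
  "rows": [
    {"rotation":[0,0,0],"linear":[0.002,0,0],"claw":0},
    {"rotation":[0,0,0],"linear":[0.003,0,0],"claw":0},
    {"rotation":[0,0,0],"linear":[0.003,0,0],"claw":0},
    {"rotation":[0,0,0],"linear":[0.003,0,0],"claw":0},
    {"rotation":[0,0,0],"linear":[0.003,0,0],"claw":0},
    {"rotation":[0,0,0],"linear":[0.003,0,0],"claw":0},
    {"rotation":[0,0,0],"linear":[0.003,0,0],"claw":0},
    {"rotation":[0,0,0],"linear":[0.003,0,0],"claw":0},
    {"rotation":[0,0,0],"linear":[0.003,0,0],"claw":0},
    {"rotation":[0,0,0],"linear":[0.002,0,0],"claw":0},
    {"rotation":[0,0,0],"linear":[0,0,0],"claw":0}
  ]
}}

```text
clock: 8.3
tcp_pos: [0.4982, 0.335, 0.0377]
eef_rot: [-0.0, 0.999, -0.035, 0.0]
wrist_force: [-0.7, 0.3, -0.3]
opening: 0.005
gripper_force: 0.0
```

{"name": "move_arm", "arguments": {
  "rows": [
    {"rotation":[0,0,0],"linear":[0.002,0,0],"claw":0},
    {"rotation":[0,0,0],"linear":[0.003,0,0],"claw":0},
    {"rotation":[0,0,0],"linear":[0.003,0,0],"claw":0},
    {"rotation":[0,0,0],"linear":[0.003,0,0],"claw":0},
    {"rotation":[0,0,0],"linear":[0.003,0,0],"claw":0},
    {"rotation":[0,0,0],"linear":[0.003,0,0],"claw":0},
    {"rotation":[0,0,0],"linear":[0.003,0,0],"claw":0},
    {"rotation":[0,0,0],"linear":[0.003,0,0],"claw":0},
    {"rotation":[0,0,0],"linear":[0.003,0,0],"claw":0},
    {"rotation":[0,0,0],"linear":[0.001,0,0],"claw":0}
  ]
}}

```text
clock: 9.13
tcp_pos: [0.525, 0.3332, 0.0377]
eef_rot: [-0.0, 0.999, -0.035, 0.0]
wrist_force: [-2.9, 0.2, 2.1]
opening: 0.005
gripper_force: 1.6
```

Run:
```python
from h import *
s=bot.get_state();print(s["tcp_pos"],s["wrist_force"],s["clock"])
a=bot.read_camera("scene")["color"][165:265,215:340];b=bot.read_camera("side")["color"][155:255,190:315]
save(dict(color=np.hstack([cv2.resize(i,(400,320),interpolation=cv2.INTER_CUBIC) for i in(a,b)])),"c4.png")
```

```text
[0.52501288 0.33315135 0.03771863] [-2.90026967  0.18378718  2.1018632 ] 9.1333
```

View pics/c4.png

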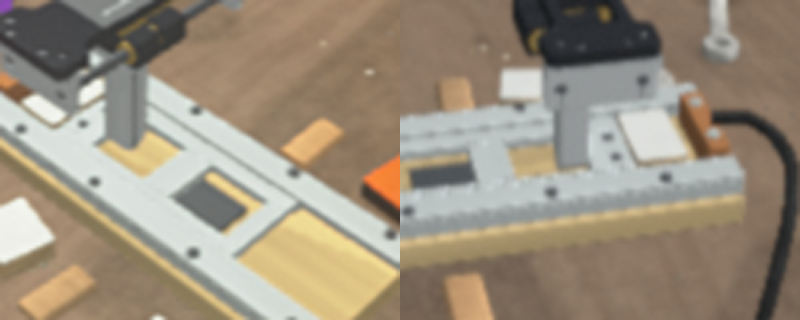

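Window 2 now shows the flush plunger with bed still visible behind it (scene crop (210,205)), and the piece is close to the stop. About 10 mm remains, so I go slowly.

{"name": "move_arm", "arguments": {
  "rows": [
    {"rotation":[0,0,0],"linear":[0.0015,0,0],"claw":0},
    {"rotation":[0,0,0],"linear":[0.0015,0,0],"claw":0},
    {"rotation":[0,0,0],"linear":[0.0015,0,0],"claw":0},
    {"rotation":[0,0,0],"linear":[0.0015,0,0],"claw":0},
    {"rotation":[0,0,0],"linear":[0.001,0,0],"claw":0}
  ]
}}

```text
clock: 9.65
tcp_pos: [0.5317, 0.3327, 0.0377]
eef_rot: [-0.0, 0.999, -0.035, -0.0]
wrist_force: [-3.0, 0.1, 0.8]
opening: 0.004
gripper_force: 1.4
```

{"name": "move_arm", "arguments": {
  "rows": [
    {"rotation":[0,0,0],"linear":[0.001,0,0],"claw":0},
    {"rotation":[0,0,0],"linear":[0.0005,0,0],"claw":0}
  ]
}}

```text
clock: 9.82
tcp_pos: [0.5331, 0.3326, 0.0377]
eef_rot: [-0.0, 0.999, -0.035, -0.0]
wrist_force: [-2.6, -0.7, 0.8]
opening: 0.007
gripper_force: 1.4
```

Run:
```python
from h import *
s=bot.get_state();print(s["tcp_pos"],s["wrist_force"],s["clock"])
a=bot.read_camera("scene")["color"][165:265,215:340];b=bot.read_camera("side")["color"][155:255,190:315]
save(dict(color=np.hstack([cv2.resize(i,(400,320),interpolation=cv2.INTER_CUBIC) for i in(a,b)])),"c5.png")
```

```text
[0.53309758 0.33262476 0.03771056] [-2.57627167 -0.69494453  0.84144326] 9.8167
```

View pics/c5.png

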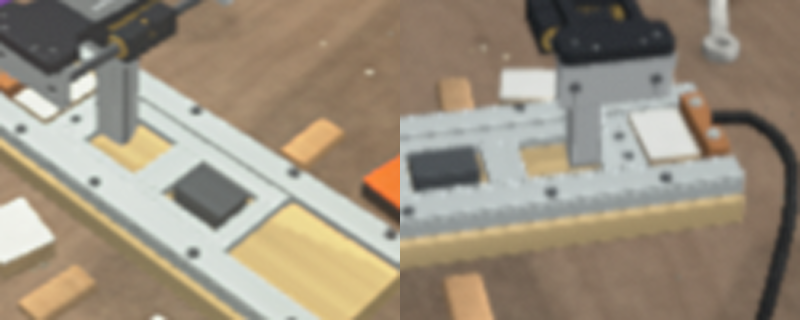

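The plunger has sprung up in window 2: it stands proud at scene crop (210,192) and side crop (445,165). I back the finger off the window edge, lift clear and withdraw.

{"name": "move_arm", "arguments": {
  "rows": [
    {"rotation":[0,0,0],"linear":[-0.004,0,0],"claw":0},
    {"rotation":[0,0,0],"linear":[-0.006,0,0],"claw":0},
    {"rotation":[0,0,0],"linear":[0,0,-0.01],"claw":0},
    {"rotation":[0,0,0],"linear":[0,0,-0.03],"claw":0},
    {"rotation":[0,0,0],"linear":[0,0,-0.04],"claw":0},
    {"rotation":[0,0,0],"linear":[0,0,-0.04],"claw":0},
    {"rotation":[0,0,0],"linear":[0,0,-0.04],"claw":0},
    {"rotation":[0,0,0],"linear":[-0.02,0,-0.03],"claw":0},
    {"rotation":[0,0,0],"linear":[-0.03,0,0],"claw":0},
    {"rotation":[0,0,0],"linear":[0,0,0],"claw":0},
    {"rotation":[0,0,0],"linear":[0,0,0],"claw":0}
  ]
}}

```text
clock: 10.83
tcp_pos: [0.4721, 0.3372, 0.2292]
eef_rot: [-0.0, 0.999, -0.034, 0.001]
wrist_force: [0.0, -0.5, -0.1]
opening: 0.002
gripper_force: 0.0
```

Run:
```python
from h import *
s,p=wrist();print(s["tcp_pos"],s["wrist_force"],s["clock"])
for k,z in dict(plunger_top=.036,window_1=.03,window_2=.03,end_stop=.028,cut_piece=.02).items():
    for r in bot.landmark_of(p,k)[:2]: print(k,np.round(r["uv"],1),round(r["score"],2),np.round(ray(p,r["uv"],z),4))
a=bot.read_camera("scene")["color"][165:285,200:350];b=bot.read_camera("side")["color"][145:265,150:300]
save(dict(color=np.hstack([cv2.resize(i,(400,320),interpolation=cv2.INTER_CUBIC) for i in(a,b)])),"c6.png")
```

```text
[0.47214031 0.33716891 0.22920196] [ 0.01654108 -0.49704405 -0.06848403] 10.8333
plunger_top [256.6 195.5] 0.8 [0.4464 0.3423 0.036 ]
end_stop [258.   60.9] 0.68 [0.6109 0.329  0.028 ]
cut_piece [252.8  82.9] 0.82 [0.5876 0.3371 0.02  ]
cut_piece [361.1   4.2] 0.58 [0.6642 0.2055 0.02  ]
```

View pics/c6.png

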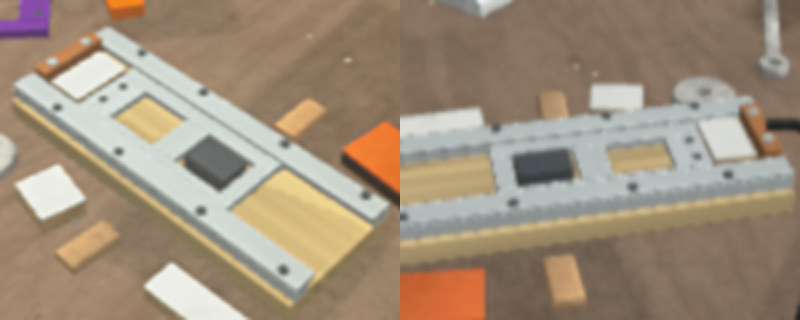

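The plunger stands up in window 2 (scene crop (217,160)) and the piece is trapped between plate and stop at (90,75). The bystanders look unmoved and the hand is clear.

```bash
python3 -c "
from bench import bot
print(bot.sign_off())"
```

```text
the job is handed in; nothing more can be done
None
```

The cut piece is trapped against the end stop, with the plate locked by the plunger standing up in window 2; the hand is clear, the bystanders look unmoved, and I handed the job in at about 11 s.

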